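Show a gear-oil sample plate to the inspection camera, label up

ROBOT

A 7-joint arm with a two-finger parallel gripper is mounted at the origin on the work surface. World frame = base frame: x ahead of the robot, y to its left, z up, the work surface at z = 0. Lengths are in m, angles in rad, forces in N, time in s.
With the tool pointing down it reaches from about 0.425 to 0.825 m from the base axis. Payload 3.6 kg.
Tool frame: the origin (TCP) lies where the fingers leave the gripper's body, on its centre line; the fingertips stand 73 mm ahead of it and the grasp point (between the pads) lies 54 mm ahead of it; x points along the fingers, y is the direction in which the jaws open and shut, and the axes are right-handed (so a half turn about x gives the same grasp; the last joint's range is limited). The gripper opens to 85 mm and grips with 20 to 120 N. Pads are 22 mm wide; open, the fingers measure 114 mm over their backs; the gripper's body (76 mm by 85 mm) begins 54 mm behind the grasp point. The pads swing forward as they close: fully open they stand 13 mm farther back than shut.
Start: joints at [-1.238, 0.615, -0.013, 1.423, 0.008, 1.103, -0.04], TCP at [0.229, 0.608, 0.304] pointing down, gripper open.
Joint ranges: [-3.12, 3.12], [-0.3, 2.06], [-1.34, 1.32], [0.26, 2.42], [-1.36, 4.5], [0.01, 1.98], [-2.84, 2.84]. Speed limits (rad/s): [2.79, 2.79, 3.14, 3.14, 3.14, 3.14, 3.14].

INTERFACE

Orientations are given as a unit quaternion [x, y, z, w].
In Python, from station import arm, snapshot, camera_info, ticket gives the robot as it stands. Calls block until the motion is done:
- arm.movep(position, orientation): joint-space move of the TCP to a pose.
- arm.line_to(position, velocity=0.15, ori=None): straight line of the TCP; ori=None keeps the orientation; velocity is the mean speed in m/s.
- arm.move_j(angles): joint-space move.
- arm.move_gripper(opening, effort=None): opening from 0.0 (shut) to 1.0 (fully open); effort is the grip in N (None keeps the last); returns when the fingers have stopped.
- arm.pause(seconds).
- arm.ik(position, orientation): joint angles nearest the present ones, or None.
- snapshot(name): name is "scene" or "top" or "wrist"; returns the picture (384x512x3 uint8, blue, green, red); there is no depth.
- camera_info(name): a dict with "fx", "fy", "cx", "cy" (pixels), "R" (3x3) and "t" (3): a world point X has camera coordinates R X + t; the wrist camera has in their place "T_tool_cam" (4x4, takes a point from camera to tool coordinates, whose origin is the TCP and whose axes are the tool frame's). Camera axes: x right, y down, z forward; pixel columns grow to the right and rows downward; lengths in m; the calibration is good to about 2 mm. A picture is of the moment at which its call begins: read the wrist's pose just before it. camera_info takes no time and is no camera call.
A pose or a line that the arm cannot do raises arm.MotionError and nothing moves.
- ticket.finish_job(): hands the job in, once; it reports no verdict.
Readings, each from a call of its own:
- arm.read_time(): time.
- arm.read_joint_positions(): joint angles.
- arm.read_dq(): joint speeds.
- arm.read_effort(): joint torques, N m.
- arm.read_tool_pos(): TCP position.
- arm.read_eef_rot(): TCP orientation.
- arm.read_ft_force(): force on the tool from outside, world axes, zero at the start.
- arm.read_wrist_torque(): the same for the moment, N m.
- arm.read_opening(): opening from 0.0 (shut) to 1.0 (fully open).
Only numpy, scipy, OpenCV 4.12 (cv2) and the standard library are available. Lean on these libraries where they do the work, as an engineer would, in place of code of your own. Each camera call takes 0.05 s, during which the arm holds its last target.

TASK

Slide the white tile flat along the bench, between the legs of the camera stand, until it lies square against the stand's back bar as a plain background. Then take from the rubber mat the one glass sample plate that lies label up - look along a plate towards its frosted end: on this one the notched corner is on the right, on the two logged plates, which lie label down, it is on the left - gripping it by its clear part, off the frosted end. Finish while still holding it: level and still, label up, frosted end pointing at the camera column, with the middle of the label about 8 cm above the middle of the tile; leave the logged plates and everything else on the bench where they are.

Things in the scene. Friction and masses are not known exactly. Their poses are not given: they have to be found in the camera images.
- plate_mid (a point): Centre (half-way up) of the glass sample plate to be shown: clear glass 90 long (x) x 36 wide (y) x 6 mm, 48 g, loose on the 3 mm mat, label up, any heading. +x points to the frosted end (frosted from x = +20 to +45 mm, clear from -45 to +20), z up. The corner at +x, -y is notched 8 x 8 mm (on the right, seen along +x). At least 25 mm free beside both long sides.
- plate_label (a point): Middle of that plate's label (white paper with a black dot code) on the frosted top face: 32 mm towards +x from plate_mid and 3 mm above it. Same axes as plate_mid.
- logged_a_mid (a point): Centre of a glass plate of the same size and form that is already logged: it lies label down on the mat, so that its notched corner is at +x, +y (on the left, seen along +x to the frosted end). +z is up. Leave it.
- logged_b_mid (a point): Centre of the second logged plate, just like logged_a. Leave it.
- mat: Black rubber mat fixed on the bench, 250 (x) x 290 (y) x 3 mm; origin under its centre. The three plates lie on it.
- tile_mid (a point): Centre (half-way up) of the loose white ceramic tile, 100 x 100 x 10 mm, 0.23 kg, x and y along its sides, z up. It lies on the bench before the open end of the stand's U foot, 90 to 130 mm short of home, up to 15 mm to one side, turned up to 0.2 rad against the stand. Too wide to grip; it can be pushed by its near edge.
- stand: Camera stand, fixed. Origin on the bench where the middle of the tile belongs; +x points from the open end of its U foot to the column, y across. Foot 12 mm high: two legs 22 mm wide, inner faces at y = +60 and -60 mm, reaching from the back bar out to x = -11 mm with round ends; flat rear part under the column, 16 mm high.
- stand_bar (a point): Middle of the flat face of the foot's back bar, 6 mm up, at x = +50 mm from the stand's origin: the far edge of the tile lies against it when home. Same axes as the stand.
- stand_lens (a point): Front of the camera barrel (44 mm across): 84 mm towards +x from the stand's origin, 190 mm above the bench. It looks down and back, 40 degrees off the vertical, and hangs from a 19 mm column at x = 190 mm, 306 mm high. Nothing of the stand is over x < 60 mm apart from the foot. Same axes as the stand.
- stand_focus (a point): The point at which the camera looks: 90 mm above the bench (80 mm above the tile), straight above the stand's origin. Same axes as the stand.
- gear_big: Loose oiled steel gear, 100 mm across, 34 mm high; origin under its centre. Leave it.
- gear_small: Loose oiled steel gear, 62 mm across, 34 mm high; origin under its centre. Leave it.
- synchro_ring: Loose brass ring, 60 mm across, 12 mm high, lying between mat and stand; origin under its centre. Leave it.
- bearing_race: Loose steel ring, 72 mm across, 18 mm high; origin under its centre. Leave it.
- oil_bottle: Loose amber oil sample bottle, 48 mm across, 100 mm high; origin under its centre. Leave it.
- tool_pot: Loose grey pot with pens and a scriber, 72 mm across, 140 mm high; origin under its centre. Leave it.
Things that resemble listed ones, but are neither listed nor needed, are in the scene too. Several things look just like the part that bears tile_mid: the one meant starts farthest to the robot's left. What is shaped like the part that bears plate_mid but yellow is not meant.

How it is judged:
On the way, in this order (a step that is already met when the one before it is completed fails the run):
1. the tile lies square against the back bar between the legs, at rest (x of tile_mid in the frame of stand above -0.006 m and y of tile_mid in the frame of stand between -0.014 and 0.014 m and angle between the x axis of tile_mid and the x axis of stand, either way round below 0.1 rad and linear speed of tile below 0.02 m/s), for 0.2 s.
2. the label-up plate is lifted clear of the mat in the fingers (height (world z) of plate_mid above 0.03 m and contact force between the fingers and plate above 1 N), for 0.2 s.
At the end, for the whole second after the job is handed in: Tile flat and square (0.1 rad), within 6 mm of the back bar. Label-up plate held by the fingers alone on its clear part, still, level within 0.17 rad, label up, frosted end to the column within 0.6 rad, label middle within 25 mm sideways of the focus and 65 to 115 mm above the bench (x of tile_mid in the frame of stand above -0.006 m and y of tile_mid in the frame of stand between -0.014 and 0.014 m and z of tile_mid in the frame of stand below 0.008 m and angle between the x axis of tile_mid and the x axis of stand, either way round below 0.1 rad and horizontal distance between plate_label and stand_focus below 0.025 m and height (world z) of plate_label between 0.065 and 0.115 m and angle between plate_mid's own z axis and vertical below 0.17 rad and x of plate_mid in the frame of stand below -0.005 m and angle between the x axis of plate_mid and the x axis of stand, either way round below 0.6 rad and contact force between the fingers and plate above 1 N and contact force between plate and tile below 0.05 N and contact force between plate and stand below 0.05 N and x of the grasp point in the frame of plate_mid below 0.012 m and linear speed of plate below 0.02 m/s); the arm keeps its last pose, push and grip.
It fails at once if the tile is lifted or tipped instead of slid flat (height (world z) of tile_mid above 0.02 m or angle between tile_mid's own z axis and vertical above 0.15 rad).
It fails at once if a logged plate is moved (distance of any of logged_a_mid, logged_b_mid from where it was at the start of the episode above 0.02 m).
It fails at once if something else on the bench is pushed away or knocked over (distance of any of gear_big, gear_small, synchro_ring, bearing_race, oil_bottle, tool_pot from where it was at the start of the episode above 0.03 m or angle between any of oil_bottle, tool_pot's own z axis and vertical above 0.5 rad).
It also fails if it takes over 54 s, if anything falls off the work surface, if the arm or the gripper's body presses on something with over 40 N, if the wrist force passes 120 N, or if a joint passes its speed limit or range.

## Working session

There is one attempt and no reset: what is moved stays moved. The work goes in short steps, each a Python script; the robot and the scene stay as the last script left them, time stands still between calls to the robot, and variables do not carry over. Pictures are saved under pics/ and viewed, and the job is handed in when it is done.

```bash
ls; mkdir -p pics; python3 - <<'E'
from station import arm, snapshot, camera_info, ticket
import cv2
for n in ["scene","top","wrist"]:
    im=snapshot(n); cv2.imwrite(f"pics/{n}0.png",im); c=camera_info(n); print(n,c)
print(arm.read_time(),arm.read_tool_pos(),arm.read_eef_rot())
E
```

```text
pics
scene {'fx': 409.54640429313986, 'fy': 409.54640429313986, 'cx': 245.77256111580638, 'cy': 188.49928296061012, 'R': array([[ 0.15551526,  0.9878033 , -0.0077226 ],
       [ 0.70765679, -0.11685802, -0.69682571],
       [-0.68922919,  0.10290208, -0.71719892]]), 't': array([-0.11774779, -0.29772489,  1.59949418])}
top {'fx': 419.0546907488417, 'fy': 419.0546907488417, 'cx': 254.97626814484937, 'cy': 200.11031212702702, 'R': array([[ 0.02311953, -0.99959339,  0.01668929],
       [-0.98423179, -0.02568619, -0.17500859],
       [ 0.17536612, -0.01238001, -0.98442545]]), 't': array([-0.01693835,  0.58324258,  1.36230482])}
wrist {'fx': 322.74802696347246, 'fy': 322.74802696347246, 'cx': 256.9792372229385, 'cy': 190.12300834736934, 'T_tool_cam': array([[-6.41275644e-04, -2.90123582e-01,  9.56988974e-01,
        -7.00394112e-02],
       [ 9.99999697e-01, -6.07832930e-04,  4.85824598e-04,
         6.98452369e-04],
       [ 4.40740239e-04,  9.56988996e-01,  2.90123884e-01,
        -7.28004227e-02],
       [ 0.00000000e+00,  0.00000000e+00,  0.00000000e+00,
         1.00000000e+00]])}
0.15 [0.2287227  0.60795268 0.30300351] [ 0.12583475  0.69580261 -0.12723365  0.69558316]
```

View pics/scene0.png

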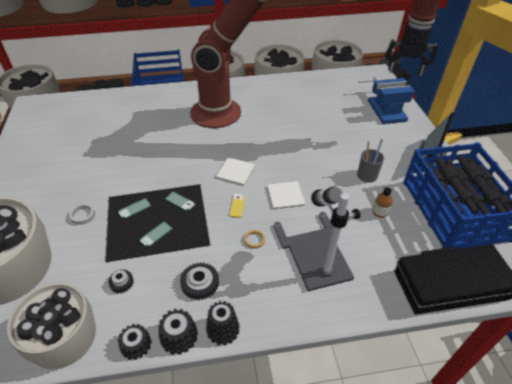

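View pics/top0.png

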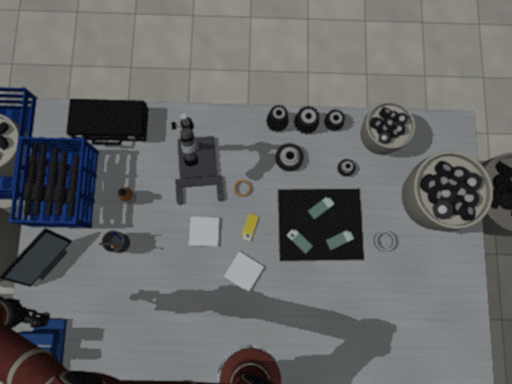

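View pics/wrist0.png

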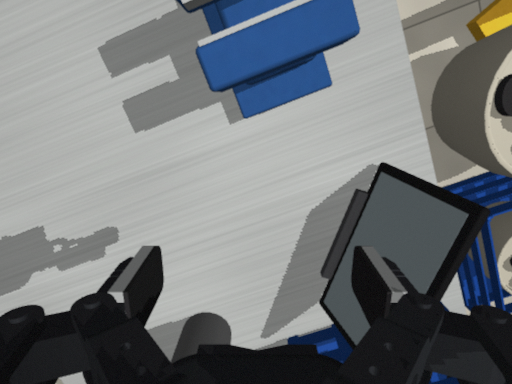

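The top view shows the stand at (197,165). The leftmost white tile is at (204,231), with a second tile at (243,271). The three plates on the mat are at (320,208), (299,240) and (340,240), and the yellow decoy is at (250,227). I'll zoom in for detail.

```bash
python3 - <<'E'
import cv2,numpy as np
t=cv2.imread("pics/top0.png"); s=cv2.imread("pics/scene0.png")
a=cv2.resize(t[180:265,275:365],None,fx=6,fy=6,interpolation=cv2.INTER_CUBIC)
cv2.imwrite("pics/z1.png",a)
cv2.imwrite("pics/z2.png",cv2.resize(s[180:260,100:215],None,fx=6,fy=6,interpolation=cv2.INTER_CUBIC))
cv2.imwrite("pics/z3.png",cv2.resize(t[105:255,160:260],None,fx=4,fy=4,interpolation=cv2.INTER_CUBIC))
E
```

```text
(no output)
```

View pics/z1.png

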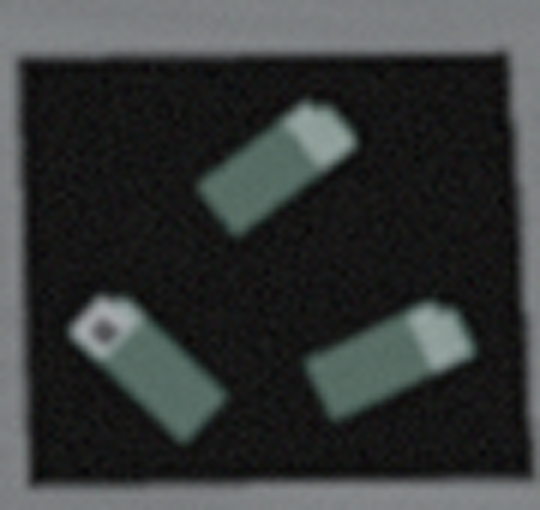

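View pics/z2.png

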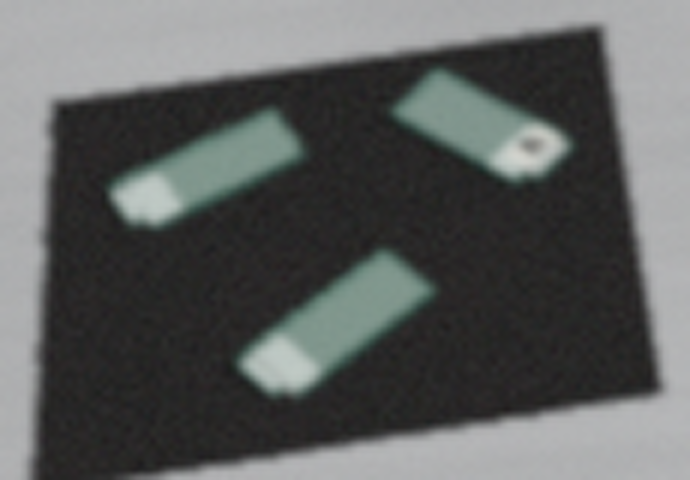

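View pics/z3.png

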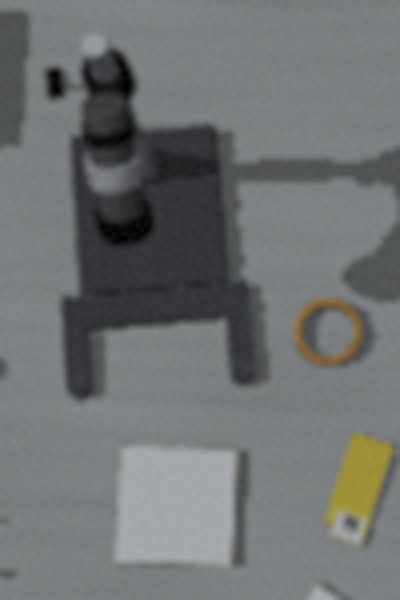

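The dot-code plate (upper-left frosted end, notch on its right) is the target. Next I'll localise the tile, stand and plates from the top camera.

```bash
cat > h.py <<'E'
import cv2,numpy as np
from station import arm,snapshot,camera_info
from scipy.spatial.transform import Rotation as Rt
def cam(n,pose=None):
    c=camera_info(n)
    K=(c['fx'],c['fy'],c['cx'],c['cy'])
    if 'R' in c: return K,c['R'].T,-c['R'].T@c['t']
    p,q=pose; T=np.eye(4);T[:3,:3]=Rt.from_quat(q).as_matrix();T[:3,3]=p
    T=T@c['T_tool_cam']; return K,T[:3,:3],T[:3,3]
def ray(C,uv,z):
    K,R,o=C; uv=np.atleast_2d(np.asarray(uv,float))
    d=np.c_[(uv[:,0]-K[2])/K[0],(uv[:,1]-K[3])/K[1],np.ones(len(uv))]@R.T
    s=(z-o[2])/d[:,2]; return o+d*s[:,None]
def proj(C,X):
    K,R,o=C; c=(np.atleast_2d(X)-o)@R
    return np.c_[c[:,0]/c[:,2]*K[0]+K[2],c[:,1]/c[:,2]*K[1]+K[3]]
E
python3 - <<'E'
from h import *
t=cv2.imread("pics/top0.png"); C=cam("top")
def blobs(mask,z,lo,hi,im=t):
    for c in cv2.findContours(mask,cv2.RETR_EXTERNAL,cv2.CHAIN_APPROX_NONE)[0]:
        if not lo<cv2.contourArea(c)<hi: continue
        P=ray(C,c[:,0,:],z)[:,:2]*1000
        r=cv2.minAreaRect(P.astype(np.float32)); m=c[:,0].mean(0)
        print(m.round(),'ctr',np.round(r[0],1),'size',np.round(r[1],1),'ang',round(r[2],1))
print('tile'); g=cv2.cvtColor(t,cv2.COLOR_BGR2GRAY); hsv=cv2.cvtColor(t,cv2.COLOR_BGR2HSV)
m=((g>165)&(hsv[...,1]<40)).astype(np.uint8)*255; m[:,:170]=0; m[:185]=0; m[300:]=0;m[:,280:]=0
blobs(m,.01,300,3000)
print('plates'); m=np.zeros_like(g); m[190:259,281:361]=((g>60)[190:259,281:361])*255
blobs(m,.009,100,2000)
print('yellow');blobs(cv2.inRange(hsv,(20,120,60),(35,255,255)),.009,50,3000)
print('mat');m=((g<45)*255).astype(np.uint8);m[:,:270]=0;m[:180]=0;m[262:]=0;blobs(m,.003,3000,20000)
print('bar/leg pts by hand at z=.012')
z=lambda x,y:(160+(x-1.5)/4,105+(y-1.5)/4)
for n,p in dict(barL=(106,328),barR=(224,316),Lin_bot=(98,380),Lin_top=(90,332),Rin_bot=(232,372),Rin_top=(230,320),Lout=(64,385),Rout=(264,372),Ltip=(82,398),Rtip=(245,384)).items():
    print(n,(ray(C,z(*p),.012)[0,:2]*1000).round(1))
E
```

```text
tile
[243. 271.] ctr [346.6  30.9] size [91.5 91.8] ang 59.9
[203. 231.] ctr [479.2 170.6] size [89.2 91.5] ang 1.4
plates
[340. 239.] ctr [ 462.5 -296.7] size [39.4 93.9] ang 27.4
[299. 240.] ctr [ 456.4 -157.1] size [91.3 39.2] ang 46.0
[321. 207.] ctr [ 573.2 -233. ] size [41.  93.1] ang 39.0
yellow
[249. 225.] ctr [502.  13.] size [33.9 78.6] ang 73.2
mat
[320. 225.] ctr [ 514.4 -230.5] size [243.4 283.8] ang 2.2
bar/leg pts by hand at z=.012
barL [631.9 237.6]
barR [645.4 135.5]
Lin_bot [585.8 242.1]
Lin_top [628.  251.3]
Rin_bot [595.9 126.6]
Rin_top [641.9 130.2]
Lout [580.7 271.2]
Rout [596.6  98.9]
Ltip [569.7 255. ]
Rtip [585.6 115. ]
```

```bash
cat >> h.py <<'E'
def down(th):
    "tool down, tool z (pad width dir) heading th, tool y = th+90deg"
    x=np.array([0,0,-1.]); z=np.array([np.cos(th),np.sin(th),0]); y=np.cross(z,x)
    return Rt.from_matrix(np.c_[x,y,z]).as_quat()
def shot(name,f):
    p,q=arm.read_tool_pos(),arm.read_eef_rot(); im=snapshot(name); cv2.imwrite(f,im)
    np.savez(f+'.npz',p=p,q=q); return im,cam(name,(p,q))
E
python3 - <<'E'
from h import *
print(Rt.from_quat(arm.read_eef_rot()).as_matrix().round(2))
for th in (.115,.115+np.pi):
  for p in ([.48,.175,.38],[.41,.16,.15],[.41,.16,.08],[.54,.175,.08]):
    print(th,p,arm.ik(p,down(th)))
E
```

```text
[[-0.    0.35  0.94]
 [-0.    0.94 -0.35]
 [-1.   -0.    0.  ]]
0.115 [0.48, 0.175, 0.38] [-0.40924935  0.32557678  0.02331704  1.70048561 -0.00830283  1.11562625
  1.30228962]
0.115 [0.41, 0.16, 0.15] [-0.35956663  0.55421248 -0.08897412  2.17026257  0.11459015  0.42133999
  1.14587363]
0.115 [0.41, 0.16, 0.08] [-0.3784833   0.70185256 -0.06362947  2.20983442  0.17764353  0.2344633
  1.08581456]
0.115 [0.54, 0.175, 0.08] [-0.2902195   0.79456773 -0.09801531  1.85634938  0.14681803  0.49760438
  1.19757177]
3.2565926535897933 [0.48, 0.175, 0.38] [-0.90958416  0.39485649  0.75388773  1.71470887 -0.29283791  1.14842667
 -1.52833484]
3.2565926535897933 [0.41, 0.16, 0.15] [-0.73561395  0.59602891  0.46131005  2.18137952 -0.57000846  0.48142027
 -1.28448791]
3.2565926535897933 [0.41, 0.16, 0.08] [-0.59159411  0.718346    0.25283895  2.21601858 -0.64609722  0.27697588
 -1.22774472]
3.2565926535897933 [0.54, 0.175, 0.08] [-0.64785498  0.85010159  0.48423202  1.86802757 -0.67585631  0.59333874
 -1.18285566]
```

```bash
python3 - <<'E'
from h import *
arm.movep([.46,.175,.36],down(.115)); print(arm.read_time())
arm.pause(.2)
im,C=shot("wrist","pics/w1.png")
E
```

```text
1.95
```

View pics/w1.png

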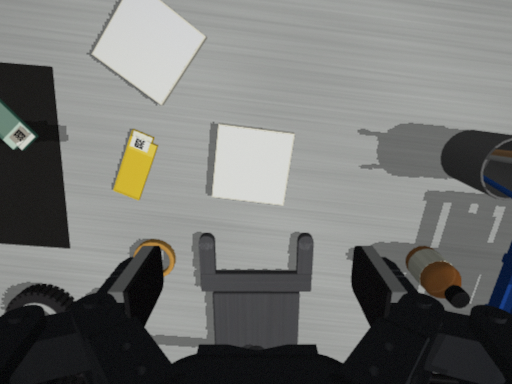

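The tile is centred at about (253,165). The stand's leg tips are at (207,235) and (305,235), and its bar face is at row 271. I'll compute all of these from contours.

```bash
python3 - <<'E'
from h import *
im=cv2.imread("pics/w1.png"); d=np.load("pics/w1.png.npz"); C=cam("wrist",(d['p'],d['q']))
g=cv2.cvtColor(im,cv2.COLOR_BGR2GRAY)
m=((g>205)*255).astype(np.uint8)
for c in cv2.findContours(m,cv2.RETR_EXTERNAL,cv2.CHAIN_APPROX_NONE)[0]:
    if cv2.contourArea(c)<3000: continue
    P=ray(C,c[:,0,:],.01)[:,:2]*1000; r=cv2.minAreaRect(P.astype(np.float32)); print('tile',np.round(r[0],1),np.round(r[1],1),r[2])
# stand edges: row/col gradients
def fit(pts,z):
    P=ray(C,pts,z)[:,:2]*1000; vx,vy,x,y=cv2.fitLine(P.astype(np.float32),cv2.DIST_HUBER,0,.01,.01).ravel(); return np.array([x,y]),np.degrees(np.arctan2(vy,vx))
gx=np.abs(cv2.Sobel(g.astype(np.float32),-1,1,0)); gy=np.abs(cv2.Sobel(g.astype(np.float32),-1,0,1))
bar=[(u,260+np.argmax(gy[260:280,u])) for u in range(222,290)]
Li=[(209+np.argmax(gx[v,209:222]),v) for v in range(243,264)]
Ri=[(290+np.argmax(gx[v,290:304]),v) for v in range(243,264)]
Lo=[(194+np.argmax(gx[v,194:206]),v) for v in range(243,285)]
Ro=[(306+np.argmax(gx[v,306:318]),v) for v in range(243,285)]
for n,p,z in (('bar',bar,.012),('Li',Li,.012),('Ri',Ri,.012),('Lo',Lo,.012),('Ro',Ro,.012)): print(n,fit(p,z),p[0],p[-1])
v=cv2.resize(im[110:310,180:330],None,fx=4,fy=4)
for p in bar+Li+Ri+Lo+Ro: cv2.circle(v,(int((p[0]-180)*4+2),int((p[1]-110)*4+2)),1,(0,0,255),-1)
cv2.imwrite("pics/z4.png",v[:600])
cv2.imwrite("pics/z4.png",v[200:])
E
```

```text
tile [481.4 171.5] [97.2 96.9] 89.42957305908203
tile [348.9  32.2] [96.  96.9] 59.2961311340332
bar (array([633.1285 , 203.71762], dtype=float32), np.float32(-84.61744)) (222, np.int64(269)) (289, np.int64(270))
Li (array([608.3712, 132.8876], dtype=float32), np.float32(4.4944873)) (np.int64(215), 243) (np.int64(216), 263)
Ri (array([599.35205, 248.80957], dtype=float32), np.float32(8.661944)) (np.int64(296), 243) (np.int64(296), 263)
Lo (array([635.00366, 107.99558], dtype=float32), np.float32(-1.0059586)) (np.int64(198), 243) (np.int64(194), 284)
Ro (array([615.1729, 274.8196], dtype=float32), np.float32(6.4540863)) (np.int64(313), 243) (np.int64(311), 284)
```

View pics/z4.png

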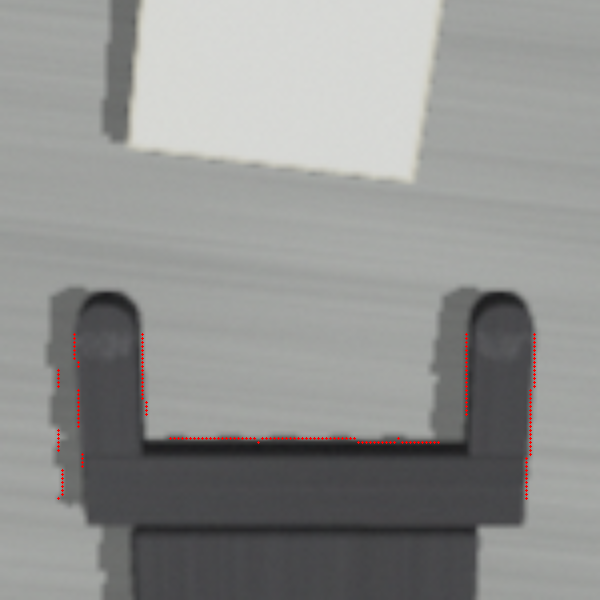

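```bash
python3 - <<'E'
from h import *
d=np.load("pics/w1.png.npz"); C=cam("wrist",(d['p'],d['q']))
f=lambda x,y:(180+(x-1.5)/4,160+(y-1.5)/4)
r=lambda p,z:(ray(C,f(*p),z)[0,:2]*1000)
for n,a,b,z in (('barbase',(168,438),(440,441),0),('bartop',(146,458),(468,455),.012),('inner base',(142,370),(467,370),0)):
    A,B=r(a,z),r(b,z); M=(A+B)/2; v=B-A; print(n,A.round(1),B.round(1),M.round(1),np.linalg.norm(v).round(1),'heading',np.degrees(np.arctan2(-v[0],v[1])).round(2))
tn=r((132,148),.01),r((414,182),.01); v=tn[1]-tn[0]; print(tn,np.degrees(np.arctan2(-v[0],v[1])))
E
```

```text
barbase [646.6 144.4] [636.  246.1] [641.3 195.2] 102.3 heading 5.94
bartop [648.5 137.7] [633.6 255. ] [641.1 196.3] 118.2 heading 7.25
inner base [619.4 132.4] [605.5 251.7] [612.5 192.1] 120.1 heading 6.65
(array([530.39938336, 123.25455404]), array([531.43662283, 220.75003716])) -0.6095380007531683
```

Stand origin is about (0.591, 0.190) with a heading of 0.118. The tile is at (0.481, 0.1715), turned about -0.13 rad relative to the stand, with y at -5 mm. I'll push with both half-open fingertips on the near edge, turning to match the stand on the way.

```bash
python3 - <<'E'
from h import *
th0,th1=-.01,.118
u=lambda t:np.array([np.cos(t),np.sin(t)])
tile=np.array([.4814,.1715]); home=np.array([.5914,.1896])
a=tile-(.05+.011+.010)*u(th0)
b=tile-(.05+.011)*u(th0); e=home-(.05+.011+.012)*u(th1)
Z=.0725
arm.move_gripper(.5)
arm.movep([*a,.14],down(th0))
arm.line_to([*a,Z],.1); arm.pause(.1)
f0=np.array(arm.read_ft_force()); print('f0',f0,arm.read_opening(),arm.read_tool_pos())
arm.line_to([*b,Z],.05); print(np.array(arm.read_ft_force())-f0)
n=4
for i in range(1,n+1):
    s=i/n; arm.line_to([*(b+(e-b)*s),Z],.06,ori=down(th0+(th1-th0)*s))
    print(i,(np.array(arm.read_ft_force())-f0).round(2),arm.read_time())
arm.pause(.1);shot("top","pics/top1.png");shot("scene","pics/scene1.png"); print(arm.read_time())
E
```

```text
f0 [0.82485526 0.16092803 0.86671001] 0.5016074208753717 [0.41084334 0.17238773 0.07317331]
[-1.25941833 -0.64260998 -1.29868227]
1 [-2.09 -0.12 -1.41] 5.425
2 [-0.71 -0.49 -1.07] 5.9833
3 [-1.41  0.13  0.73] 6.5417
4 [-2.12 -0.98 -0.87] 7.1
7.3
```

```bash
python3 - <<'E'
import cv2,numpy as np
a=cv2.resize(cv2.imread("pics/top1.png")[130:260,150:260],None,fx=4,fy=4)
b=cv2.resize(cv2.imread("pics/scene1.png")[150:270,240:360],None,fx=4,fy=4)
h=max(a.shape[0],b.shape[0]); p=lambda x:np.pad(x,((0,h-x.shape[0]),(0,0),(0,0)))
v=np.hstack([p(a),p(b)]);print(v.shape);cv2.imwrite("pics/z5.png",cv2.resize(v,(780,int(h*780/v.shape[1]))))
E
```

```text
(520, 920, 3)
```

View pics/z5.png

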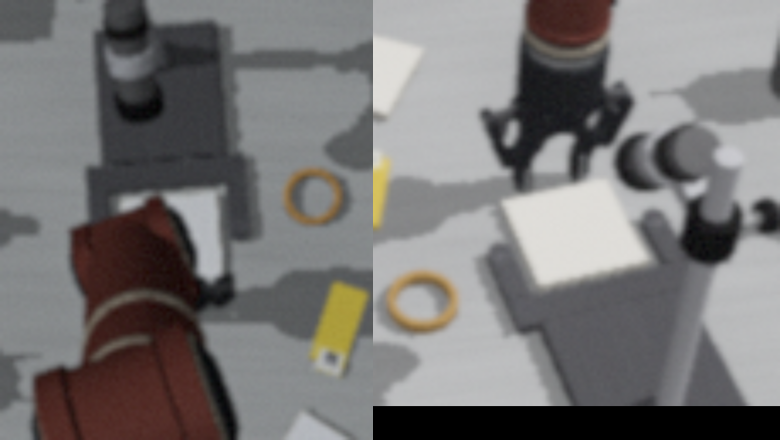

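The tile is square between the legs with about 10 mm left to go. I'll push the rest in small force-checked steps.

```bash
python3 - <<'E'
from h import *
th=.118; u=np.array([np.cos(th),np.sin(th)])
home=np.array([.5914,.1896]); Z=.0725
for k in range(1,20):
    s=.073-.0015*k-.0
    arm.line_to([*(home-s*u),Z],.03,ori=down(th))
    f=np.mean([arm.read_ft_force() for _ in range(3)],0); fp=f[:2]@u
    print(round(s*1000,1),fp.round(2),np.round(f,1))
    if fp<-9: break
p=np.array(arm.read_tool_pos()); print(p,arm.read_time())
E
```

```text
71.5 -1.22 [-1.1 -1.4  0.1]
70.0 -0.75 [-0.8  0.2  0.2]
68.5 -1.79 [-1.8  0.2  1.7]
67.0 -0.59 [-0.6  0.4 -0.5]
65.5 0.11 [ 0.2 -0.4 -0.2]
64.0 -0.6 [-0.6  0.   1. ]
62.5 -2.22 [-2.2 -0.2  0.1]
61.0 -5.27 [-5.4  0.6  3.8]
59.5 -7.23 [-7.2 -0.7  5.3]
58.0 -9.37 [-9.3 -1.3  7.4]
[0.52977109 0.18234451 0.07221678] 9.8
```

The tile contacted the bar at about the predicted spot (force rose to 9 N). Now I'll back off, probe the fingertip depth on the bench at plate width, lift and check.

```bash
python3 - <<'E'
from h import *
th=.118; u=np.array([np.cos(th),np.sin(th)])
p=np.array(arm.read_tool_pos()); b=p[:2]-.025*u
arm.line_to([*b,.0725],.12,ori=down(th))
arm.move_gripper(.43); print('open',arm.read_opening())
f0=np.mean([arm.read_ft_force() for _ in range(4)],0)
z=.0725
for k in range(12):
    z-=.001; arm.line_to([*b,z],.03)
    f=np.mean([arm.read_ft_force() for _ in range(3)],0)[2]-f0[2]; print(round(z,4),f.round(1))
    if f>5: break
print(arm.read_tool_pos())
arm.line_to([*b,.12],.2)
arm.movep([.46,.175,.36],down(.115)); arm.pause(.15); shot("wrist","pics/w2.png"); print(arm.read_time())
E
```

```text
open 0.42828404265371356
0.0715 1.0
0.0705 7.7
[0.5056269  0.17947704 0.07157858]
12.4917
```

View pics/w2.png

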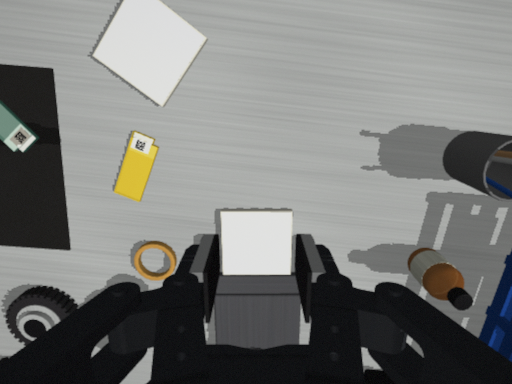

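The tile at (256,242) sits against the bar between the legs. The fingertip touches the bench at TCP z of about 0.071. I'll verify the tile numerically and go look at the plate.

```bash
python3 - <<'E'
from h import *
im=cv2.imread("pics/w2.png"); d=np.load("pics/w2.png.npz"); C=cam("wrist",(d['p'],d['q']))
g=cv2.cvtColor(im,cv2.COLOR_BGR2GRAY)
m=((g>205)*255).astype(np.uint8)
for c in cv2.findContours(m,cv2.RETR_EXTERNAL,cv2.CHAIN_APPROX_NONE)[0]:
    if cv2.contourArea(c)<3000: continue
    P=ray(C,c[:,0,:],.01)[:,:2]*1000; r=cv2.minAreaRect(P.astype(np.float32)); print('tile',np.round(r[0],1),np.round(r[1],1),r[2])
g_=arm.ik([.456,-.157,.0755],down(.8)); print(g_)
arm.move_gripper(.62)
p=np.array([.456,-.157])-.02*np.array([np.cos(.8),np.sin(.8)])
arm.movep([*p,.25],down(.8)); arm.pause(.2)
shot("wrist","pics/w3.png"); print(arm.read_time(),arm.read_opening())
E
```

```text
tile [590.8 188.7] [95.2 97.8] 6.600107192993164
tile [349.  32.] [97.6 97.7] 59.493534088134766
[ 0.32271805  0.73563571 -0.05458346  2.09758274  0.11984731  0.31120803
  2.53888638]
14.4167 0.6196806294459625
```

View pics/w3.png

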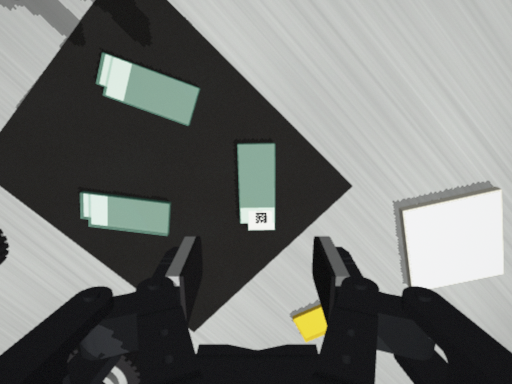

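The target plate is at (256,187). Its frosted end with the dot code points down-image, and it is almost aligned with the tool. Next step is to measure it precisely.

```bash
python3 - <<'E'
from h import *
im=cv2.imread("pics/w3.png"); d=np.load("pics/w3.png.npz"); C=cam("wrist",(d['p'],d['q']))
g=cv2.cvtColor(im,cv2.COLOR_BGR2GRAY)
m=((g>60)*255).astype(np.uint8); k=np.zeros_like(m);k[130:240,215:290]=255
m&=k
for c in cv2.findContours(m,cv2.RETR_EXTERNAL,cv2.CHAIN_APPROX_NONE)[0]:
    if cv2.contourArea(c)<1000: continue
    print(cv2.boundingRect(c))
    for z in (.003,.009):
        P=ray(C,c[:,0,:],z)[:,:2]*1000; r=cv2.minAreaRect(P.astype(np.float32)); print('plate',z,np.round(r[0],1),np.round(r[1],1),r[2])
m=cv2.inRange(im,(190,190,190),(255,255,255))&k
c=max(cv2.findContours(m,cv2.RETR_EXTERNAL,cv2.CHAIN_APPROX_NONE)[0],key=cv2.contourArea)
P=ray(C,c[:,0,:],.009)[:,:2]*1000; r=cv2.minAreaRect(P.astype(np.float32)); print('label',np.round(r[0],1),np.round(r[1],1),r[2])
cv2.imwrite("pics/z6.png",cv2.resize(im[130:245,210:300],None,fx=5,fy=5))
E
```

```text
(237, 143, 39, 88)
plate 0.003 [ 458.8 -155.8] [93.5 38.1] 46.85883331298828
plate 0.009 [ 457.5 -157.1] [91.7 37.4] 46.858829498291016
label [ 479.5 -132.7] [23.4 34.4] 45.957576751708984
```

View pics/z6.png

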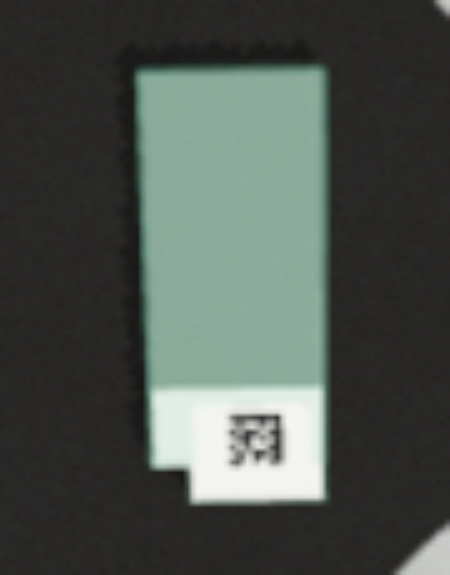

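The notch is on the right looking towards the frosted end, so the right plate is confirmed. Grasping at 12 mm behind its centre.

```bash
python3 - <<'E'
from h import *
th=.81; u=np.array([np.cos(th),np.sin(th)])
g=np.array([.4575,-.157])-.012*u; Z=.0755
arm.movep([*g,.12],down(th)); arm.line_to([*g,Z],.07); arm.pause(.1)
print(arm.read_tool_pos(),arm.read_ft_force())
arm.move_gripper(.3,30); print('open',arm.read_opening(),arm.read_ft_force())
arm.pause(.2)
arm.line_to([*g,.10],.06); arm.pause(.1); print('open',arm.read_opening())
arm.line_to([*g,.20],.12); arm.pause(.1)
print('open',arm.read_opening(),arm.read_time())
shot("wrist","pics/w4.png"); shot("scene","pics/scene2.png");shot("top","pics/top2.png")
s=cv2.imread("pics/scene2.png")[120:270,80:230]; cv2.imwrite("pics/z7.png",cv2.resize(s,None,fx=4,fy=4))
E
```

```text
[ 0.44950808 -0.16580235  0.0759048 ] [0.04375678 0.34118862 0.17708631]
open 0.41114393426253454 [-0.5952255   0.58780692  4.72636549]
open 0.406800425795857
open 0.40895728808767623 18.1167
```

View pics/w4.png

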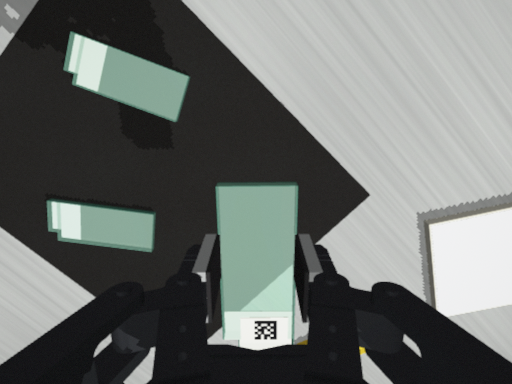

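View pics/z7.png

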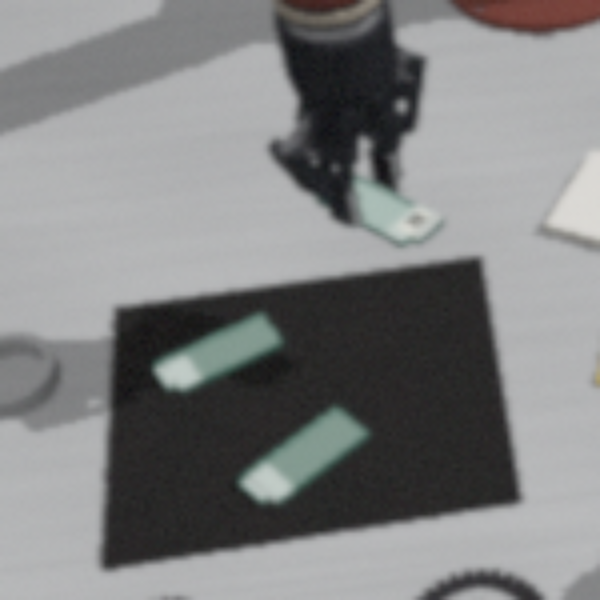

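The plate is held, level, label up, with frosted end ahead. The logged plates look undisturbed. Carrying it to the stand.

```bash
python3 - <<'E'
from h import *
th=.118; u=np.array([np.cos(th),np.sin(th)]); o=np.array([.5912,.1893])
e=o-.044*u
arm.movep([*(e-.06*u),.19],down(th)); print(arm.read_opening(),arm.read_time())
arm.line_to([*e,.1565],.08); arm.pause(.4)
print(arm.read_opening(),arm.read_time(),arm.read_tool_pos(),np.abs(arm.read_dq()).max())
shot("wrist","pics/w5.png"); shot("scene","pics/scene3.png");shot("top","pics/top3.png")
s=cv2.imread("pics/scene3.png")[130:280,240:390]; cv2.imwrite("pics/z8.png",cv2.resize(s,None,fx=4,fy=4))
E
```

```text
0.40718631696190044 19.5667
0.4086229453653264 20.975 [0.54743089 0.18419046 0.15666891] 0.0021219165751698438
```

View pics/w5.png

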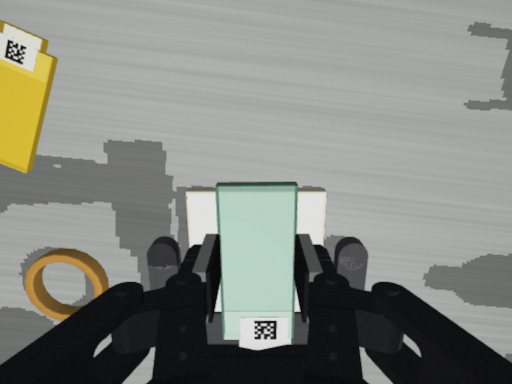

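View pics/z8.png

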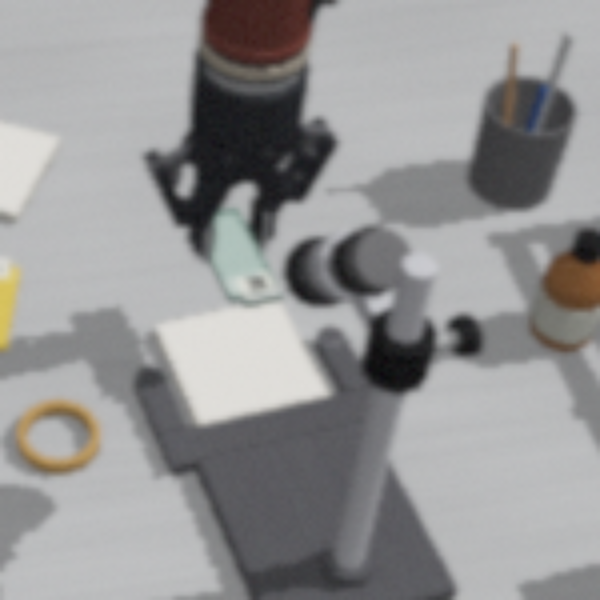

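View pics/top3.png

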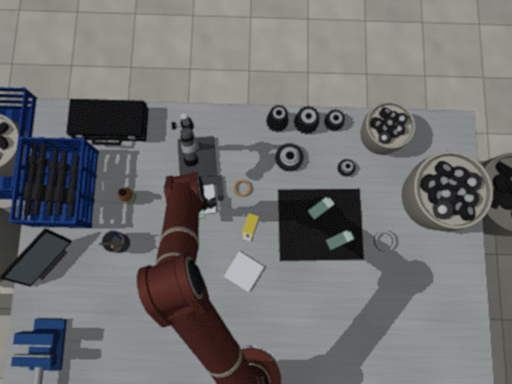

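Held over the tile, with the code at wrist (265,329) and scene (~304,200). I'll triangulate the label and tail corners to check height and level.

```bash
python3 - <<'E'
from h import *
d=np.load("pics/w5.png.npz"); W=cam("wrist",(d['p'],d['q'])); S=cam("scene")
def P(C): K,R,o=C; return np.array([[K[0],0,K[2]],[0,K[1],K[3]],[0,0,1]])@np.c_[R.T,-R.T@o]
f=lambda x,y:(240+(x-1.5)/4,130+(y-1.5)/4)
o=np.array([.5912,.1893]);th=.118;R=np.array([[np.cos(th),np.sin(th)],[-np.sin(th),np.cos(th)]])
for n,w,s in (('code',(265,329),f(257,283)),('tailL',(218,184),f(216,209)),('tailR',(297,184),f(238,209))):
    X=cv2.triangulatePoints(P(W),P(S),np.array(w,float),np.array(s,float)).ravel(); X=X[:3]/X[3]
    print(n,(X*1000).round(1),'stand',((R@(X[:2]-o))*1000).round(1),'reproj',(proj(W,X)[0]-w).round(1))
# label at assumed height by wrist ray
for z in (.085,.09,.095): print(z,(R@(ray(W,(265,331),z)[0,:2]-o)*1000).round(1))
for n in ((218,184),(297,184),(224,339),(293,346)): print(n,(R@(ray(W,n,.09)[0,:2]-o)*1000).round(1))
# unchanged objects: top image difference
a=cv2.imread("pics/top0.png").astype(int);b=cv2.imread("pics/top3.png").astype(int)
print(np.array(arm.read_ft_force()).round(2),arm.read_opening())
E
```

```text
code [588.7 192.7  90.6] stand [-2.1  3.6] reproj [-1.4 -0.4]
tailL [516.8 173.4  97. ] stand [-75.8  -7.1] reproj [21.5  9.5]
tailR [512.2 198.1  87.7] stand [-77.4  18.1] reproj [-0.4 -0.1]
0.085 [4.2 4.5]
0.09 [-0.   4.4]
0.095 [-4.3  4.2]
(218, 184) [-78.  -16.8]
(297, 184) [-78.   17.9]
(224, 339) [  4.9 -16.7]
(293, 346) [ 9.3 19. ]
[ 0.01 -0.57 -0.43] 0.40637219570526967
```

```bash
python3 - <<'E'
from station import arm,ticket
import numpy as np
arm.pause(.3);print(arm.read_time(),arm.read_opening(),np.abs(arm.read_dq()).max()); ticket.finish_job()
E
```

```text
21.425 0.4100466290656688 0.0013412502501673948
the job is handed in; nothing more can be done
```

I slid the tile home, picked up the label-up plate by its clear part, and handed the job in at 21.4 s with the plate held over the tile. No verdict was reported.

**Tile:** I pushed it flat between the legs with both fingertips until the force rose to about 9 N at the back bar. After I backed off, the wrist camera put its middle within about 1 mm of home and its heading within about 0.2° of the stand.

**Plate:** I gripped it about 12 mm behind its centre with 30 N. The grip held steady, with the jaw opening at about 0.41 from the grasp to the end.

**Last checks before handing in:**
- The label is about 4 mm sideways of the focus and 91 mm above the bench.
- The tail corner that both cameras could see is at 88 mm, so the plate is within about 2° of level.
- The frosted end points at the column and the arm was still.

**Checks that failed or were weak:**
- **Hidden corner:** The other tail corner was hidden in the scene view. Its triangulation disagreed by about 20 px, so I did not use it.
- **Other objects:** I judged that the logged plates and other things had not moved by looking at the pictures, not by measuring.

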